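# Hang the orange parts basket on its hook

## Robot

A 7-joint arm with a two-finger parallel gripper is mounted at the origin on a cart in front of the work surface, level with it; the furniture and walls round the work are solid. World frame = base frame: x ahead of the robot, y to its left, z up, the work surface at z = 0. Lengths are in m, angles in degrees, forces in N, time in s.
With the tool pointing down it reaches from about 0.425 to 0.875 m from the base axis. Payload 4.7 kg.
Tool frame: the origin (TCP) lies between the finger pads; the fingertips stand 19 mm ahead of it and the grasp point (between the pads) is the TCP; x points along the fingers, z is the direction in which the jaws open and shut, and the axes are right-handed (so a half turn about x gives the same grasp; the last joint's range is limited). The gripper opens to 87 mm and grips with 3 to 60 N. Pads are 19 mm wide; open, the fingers measure 117 mm over their backs; the gripper's body (75 mm by 190 mm) begins 51 mm behind the grasp point.
Start: joints at [74.49, 18.392, -4.016, 83.108, 1.295, 78.541, -3.26], TCP at [0.183, -0.624, 0.242] pointing down, gripper open.
Joint ranges: [-163.93, 163.93], [-17.29, 119.83], [-79.2, 71.16], [3.27, 140.29], [-89.18, 269.18], [5.43, 117.66], [-154.24, 154.24]. Speed limits (degrees/s): [147.25, 147.25, 180, 180, 180, 180, 180].

## Interface

Orientations are given as [roll, pitch, yaw] about the fixed x, y, z axes, in that order (R = Rz(yaw) Ry(pitch) Rx(roll)).
In Python, from cell import monitor, read_camera, camera_model, env, regions_of gives the robot as it stands. The module is installed in compiled form; this text tells all that it offers.
- The arm moves only by the tool step_arm, never from a script. Its argument "deltas" is a list of rows, each a list of 5 numbers: the gripper's target within -1 to 1 (fully open at 1, half-way at 0, shut at -1), then the shift along the tool's x, y, z in m, then the turn about the tool's x in degrees. A call has 1 to 12 rows; each row is the pose to reach, as a shift and turn from the pose commanded when the call began, along the tool's axes at that moment; what a row does not reach only later rows make up. A row lasts 1/8 s, in which the tool goes at most 62.5 mm and 10.7 degrees, less where a joint would pass 70% of its speed; a pose out of reach is approached as far as the arm can. A call with a gripper value outside its range is refused whole. The fingers move at their own pace and stop on an object; "newtons" is the grip in N (left out, the last holds). Time passes only in rows, so rows that repeat a pose let the fingers close. It gives the time, the measured TCP pose, the force and the opening at its end, in the units of the state.
- monitor.get_obs(): the state, without advancing time (a new reading comes with each control period).
- read_camera(name): name is "side" or "top" or "wrist"; returns (picture, depth): 420x560x3 uint8, red, green, blue; 420x560 float32, m along the optical axis (not along the pixel's ray), 0 where there is no reading.
- camera_model(name): a dict with "fx", "fy", "cx", "cy" (pixels), "xyz" and "attitude" of the camera in the world. Camera axes: x right, y down, z forward; pixel columns grow to the right and rows downward; lengths in m; the calibration is good to about 2 mm. A picture is of the moment at which its call begins: read the wrist's pose just before it. camera_model takes no time and is no camera call; for the wrist camera it gives the pose at the moment of the call.
- env.sign_off(): hands the job in, once; it reports no verdict.
Trained networks look in the newest picture that a camera, given by its name, has taken for a name from the list of things; names that differ only in an ending like _2 or _b are one class to them, and where a whole thing is asked for, a point or a joint stands for the part that bears it (a point fixed in the world has none). Each returns a list of dicts, best first, with "p" (0 to 1); they miss things now and then, are a little off and sometimes report something else, mostly with a low value. They report only what shows in the picture. A call takes as long as a camera call.
- regions_of(camera, thing): "pixels" (420x560 bool, what is visible of it) and "pixel" ([column, row] in pixels, amid what is visible of it).
The state is a dict: "time_s": time; "qpos": joint angles; "joint_velocities": joint speeds; "effort": joint torques, N m; "tool_pos": TCP position; "tool_rot": TCP orientation; "force": force on the tool from outside, world axes, zero at the start; "wrist_torque": the same for the moment, N m; "grip_width": finger opening in m.
Only numpy, scipy, OpenCV 4.12 (cv2) and the standard library are available. Lean on these libraries where they do the work, as an engineer would, in place of code of your own. Each camera call takes 0.05 s, during which the arm holds its last target. There are 200 camera calls.

## Task

Clear the bench before the next batch: hang the orange basket by its handle on the hook of the steel stand, so that it hangs free from the hook. Leave the blue basket standing where it is.

Things in the scene. Friction and masses are not known exactly. Their poses are not given: they have to be found in the camera images.
- orange_basket_grip (a point): Orange basket, 0.22 kg: bin 80 (x) x 104 (y) x 55 high; two steel legs slope in from its sides to a rigid black grip bar 16 thick (x), 50 long (y), 32 tall. Origin: centre of the bar, 131 above the bin's bottom. x across the bar, y along it, z up; front and back alike. Window under the bar, seen along x: 60 high, 92 wide at the bin's rim, 48 under the bar. Pinch the bar from above, fingertips above its underside.
- hook_seat (a point): Hook of a fixed steel stand: a level bar 10 thick, running from the post to -x, its end turned up to a red ball (top 15 above the bar's top; the stand's highest point). Origin: on top of the bar, 145 above the table, where a handle rests; the post is 80 behind (+x), the ball 33 in front. x to the post, z up. A hung basket's grip centre is 16 above this point.
- blue_basket_grip (a point): Blue basket, to be left alone: same shape, size and axes as the orange one. Origin: centre of its grip bar. (Keep the arm clear of the tall green press at the back left of the table.)

How it is judged (in metres and radians):
At the end, for the whole second after the job is handed in: The orange basket hangs with the hook's bar through its handle: the grip bar's centre is 6 to 26 mm above the hook point, within 25 mm of it sideways, and behind the red ball (25 mm in front of the point to 50 mm behind it); the basket leans less than 0.4 rad (x of orange_basket_grip in the frame of hook_seat between -0.025 and 0.05 m and y of orange_basket_grip in the frame of hook_seat between -0.025 and 0.025 m and z of orange_basket_grip in the frame of hook_seat between 0.006 and 0.026 m and angle between orange_basket_grip's own z axis and vertical below 0.4 rad); the robot touches nothing.
It fails at once if the blue basket is moved by more than 30 mm (distance of blue_basket_grip from where it was at the start of the episode above 0.03 m).
It also fails if it takes over 48 s, if anything falls off the work surface, if the arm or the gripper's body presses on something with over 40 N, if the wrist force passes 120 N, or if a joint passes its speed limit or range.

## Working session

There is one attempt and no reset: what is moved stays moved. The work goes in short steps, Python scripts to look and compute and a tool call to move; the robot and the scene stay as the last step left them, time stands still between calls to the robot, and variables do not carry over. Pictures are saved under pics/ and viewed, about 8 in all and at most 12, crops included, and the job is handed in when it is done.

Besides the shell and the picture viewer there is one more tool, called after "Request:" by a JSON object that holds its "api" and its "payload". step_arm: Moves the arm, as the interface text tells. Its arguments: {"type":"object","properties":{"deltas":{"type":"array"},"newtons":{"type":"number"}},"required":["deltas"]}

```bash
mkdir -p pics; cat > h.py <<'E'
import numpy as np, cv2
from scipy.spatial.transform import Rotation as R
from cell import monitor, read_camera, camera_model, env, regions_of
def pts(m,d,mask):
    v,u=np.nonzero(mask&(d>0)); z=d[v,u]
    c=np.c_[(u-m["cx"])/m["fx"]*z,(v-m["cy"])/m["fy"]*z,z]
    a=np.array(m["attitude"])
    Rm=a if a.shape==(3,3) else R.from_euler('xyz',a,degrees=True).as_matrix()
    return c@Rm.T+np.array(m["xyz"])
def save(n,p): cv2.imwrite("pics/"+n+".png",p[:,:,::-1])
E
python3 - <<'E'
from h import *
o=monitor.get_obs(); print(o)
ims=[]
for c in ["side","top"]:
    m=camera_model(c); print(c,m)
    p,d=read_camera(c); ims.append(p); np.savez(c+"0.npz",p=p,d=d)
    for t in ["orange_basket_grip","blue_basket_grip","hook_seat"]:
        for r in regions_of(c,t)[:2]:
            P=pts(m,d,r["pixels"])
            print(c,t,round(r["p"],2),r["pixel"],len(P),np.round(np.percentile(P,[2,50,98],axis=0),3).tolist() if len(P) else "")
save("a",cv2.resize(np.hstack(ims),(800,300)))
save("side0",ims[0]);save("top0",ims[1])
E
```

```text
{'time_s': 0.0, 'qpos': array([74.48903678, 18.43764873, -4.01603892, 83.17514804,  1.29449319,
       78.54104394, -3.2605753 ]), 'joint_velocities': array([ 0.00403927,  0.02208435, -0.01327752,  0.00470469, -0.0737996 ,
       -0.03518899,  0.1270414 ]), 'effort': array([-9.17123289e-04, -4.91293180e+01, -4.03952077e-01, -3.12526989e+01,
       -6.38301973e-02,  4.35031636e-02,  1.16165279e-04]), 'tool_pos': array([ 0.18245255, -0.62332408,  0.24047539]), 'tool_rot': array([-177.2825678 ,   89.89125533,  109.03795549]), 'force': array([ 0.4791145 , -0.24902809,  0.84395464]), 'wrist_torque': array([ 0.00824299, -0.00711384, -0.06631969]), 'grip_width': 0.08705935398114177}
side {'fx': 444.71930254422637, 'fy': 444.71930254422637, 'cx': 282.6704670323704, 'cy': 205.31307581319808, 'xyz': array([-0.03949725,  0.6849927 ,  0.85479193]), 'attitude': array([-125.26055255,    0.37233135, -144.01861491])}
side orange_basket_grip 0.58 [345.9, 203.6] 1299 [[0.433, -0.483, -0.0], [0.475, -0.347, 0.037], [0.548, -0.296, 0.146]]
side blue_basket_grip 0.64 [226.8, 321.0] 2043 [[0.418, 0.141, 0
[... 155 characters left out ...]
.147]]
top {'fx': 447.33907948373326, 'fy': 447.33907948373326, 'cx': 279.82677517229627, 'cy': 215.04432262060067, 'xyz': array([ 0.35165944, -0.04773478,  1.42407434]), 'attitude': array([-171.95960917,    0.68696516,  -91.08960418])}
top orange_basket_grip 0.6 [383.9, 236.2] 982 [[0.434, -0.404, -0.001], [0.475, -0.352, 0.016], [0.517, -0.299, 0.15]]
top blue_basket_grip 0.6 [205.0, 238.2] 1036 [[0.426, 0.141, -0.001], [0.477, 0.196, 0.022], [0.534, 0.254, 0.149]]
top blue_basket_grip 0.21 [295.9, 190.2] 1091 [[0.563, -0.136, 0.004], [0.626, -0.088, 0.012], [0.691, -0.046, 0.149]]
top hook_seat 0.7 [294.1, 189.4] 1095 [[0.563, -0.136, 0.005], [0.627, -0.09, 0.012], [0.693, -0.046, 0.149]]
```

View pics/side0.png

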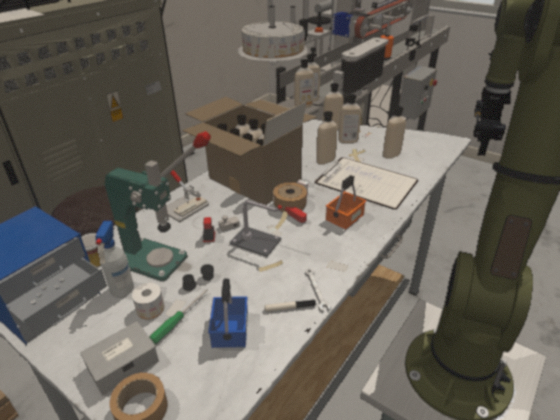

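View pics/top0.png

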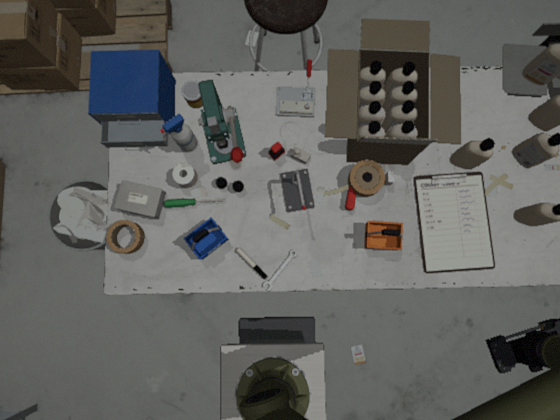

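```bash
python3 - <<'E'
from h import *
for c in ["side","top"]:
    z=np.load(c+"0.npz");p,d=z["p"],z["d"];m=camera_model(c)
    full=np.ones(d.shape,bool); 
    P=pts(m,d,full); col=p[(d>0)]
    hsv=cv2.cvtColor(p,cv2.COLOR_RGB2HSV)[(d>0)]
    for n,cx,cy in [("orange",.475,-.352),("blue",.477,.2)]:
        near=(abs(P[:,0]-cx)<.1)&(abs(P[:,1]-cy)<.1)
        g=near&(P[:,2]>.11)&(P[:,2]<.17)
        for nm,s in [("bar",g&(P[:,2]>.138)),("rim",near&(P[:,2]>.045)&(P[:,2]<.065))]:
            Q=P[s]
            if len(Q)<5: print(c,n,nm,len(Q)); continue
            r=cv2.minAreaRect((Q[:,:2]*1000).astype(np.float32))
            w,V=np.linalg.eigh(np.cov(Q[:,:2].T)); a=np.degrees(np.arctan2(V[1,1],V[0,1]))
            print(c,n,nm,len(Q),"mean",Q.mean(0).round(4),"long axis deg",a.round(1),"rect",np.round(r[0],0),np.round(r[1],0),round(r[2],1),"zmax",Q[:,2].max().round(3))
    near=(abs(P[:,0]-.62)<.13)&(abs(P[:,1]+.09)<.1)&(P[:,2]>.1)&(P[:,2]<.3)
    Q=P[near];C=hsv[near];print(c,"hook",len(Q))
    red=((C[:,0]<8)|(C[:,0]>172))&(C[:,1]>130)
    print(" red",red.sum(),Q[red].mean(0).round(4),Q[red].max(0).round(3),Q[red].min(0).round(3))
    b=~red&(Q[:,2]>.12); B=Q[b]
    if len(B): 
        print(" bar",len(B),B.mean(0).round(4),B.min(0).round(3),B.max(0).round(3)); print(B[np.argsort(B[:,0])][::max(1,len(B)//14)].round(3).tolist())
    # gross obstacles
    T=P[(P[:,2]>.05)&(P[:,2]<.8)&(P[:,0]>.3)&(P[:,0]<1.2)&(abs(P[:,1])<.8)]
    gx=np.round(T/.1)*.1; 
    cells={}
    for q,t in zip(gx,T): k=(round(q[0],1),round(q[1],1)); cells[k]=max(cells.get(k,0),t[2])
    print({k:round(float(v),2) for k,v in cells.items()})
E
```

```text
side orange bar 63 mean [ 0.4745 -0.3475  0.1448] long axis deg 85.1 rect [ 476. -351.] [48. 17.] 86.5 zmax 0.15
side orange rim 292 mean [ 0.4747 -0.3485  0.0529] long axis deg 86.2 rect [ 476. -350.] [112.  85.] 85.4 zmax 0.064
side blue bar 133 mean [0.474  0.2011 0.1451] long axis deg 126.7 rect [477. 198.] [16. 52.] 37.4 zmax 0.149
side blue rim 469 mean [0.4725 0.205  0.0537] long axis deg 124.6 rect [476. 199.] [ 84. 110.] 37.8 zmax 0.065
side hook 225
 red 11 [ 0.548  -0.1021  0.157 ] [ 0.552 -0.095  0.159] [ 0.543 -0.106  0.151]
 bar 187 [ 0.6328 -0.1073  0.1579] [ 0.544 -0.189  0.12 ] [ 0.75  -0.077  0.231]
[[0.544, -0.103, 0.153], [0.557, -0.098, 0.147], [0.566, -0.101, 0.145], [0.579, -0.099, 0.144], [0.588, -0.098, 0.144], [0.598, -0.097, 0.144], [0.61, -0.09, 0.136], [0.621, -0.09, 0.142], [0.631, -0.084, 0.141], [0.643, -0.086, 0.139], [0.653, -0.084, 0.129], [0.659, -0.082, 0.127], [0.735, -0.163, 0.225], [0.739, -0.172, 0.229], [0.747, -0.186, 0.227]]
{(np.float64(1.0), np.float64(-0.8)): 0.26, (np.float64(1.1), np.float64(-0.8)): 0.23, (np.float64(0.9), np.float64(-
[... 6671 characters left out ...]
.float64(0.5)): 0.06, (np.float64(0.6), np.float64(0.4)): 0.06, (np.float64(0.6), np.float64(-0.8)): 0.16, (np.float64(0.5), np.float64(-0.8)): 0.21, (np.float64(0.5), np.float64(-0.1)): 0.16, (np.float64(0.5), np.float64(0.4)): 0.06, (np.float64(0.5), np.float64(0.2)): 0.15, (np.float64(0.5), np.float64(0.5)): 0.06, (np.float64(0.5), np.float64(-0.3)): 0.15, (np.float64(0.5), np.float64(-0.4)): 0.15, (np.float64(0.5), np.float64(0.1)): 0.06, (np.float64(0.5), np.float64(0.3)): 0.06, (np.float64(0.4), np.float64(-0.4)): 0.06, (np.float64(0.4), np.float64(-0.3)): 0.06, (np.float64(0.4), np.float64(0.2)): 0.09, (np.float64(0.4), np.float64(0.4)): 0.05, (np.float64(0.4), np.float64(0.5)): 0.06}
```

Side view: orange basket at (346,204), hook stand at (250,235), blue basket at (228,318), green press at (140,210). The top view agrees, with orange at (384,236), hook at (296,190) and blue at (206,238). The cameras match on sizes and heights (bar about 50x16, top about 0.147). Next I'll refine the hook line and work out the approach.

```bash
cat >> h.py <<'E'
def plan(target,jaw_deg):
    """shift in tool axes and turn about tool x to TCP target, jaws along jaw_deg (mod 180)"""
    o=monitor.get_obs(); T=R.from_euler('xyz',o["tool_rot"],degrees=True).as_matrix()
    p=o["tool_pos"]; d=T.T@(np.array(target)-p)
    zc=np.degrees(np.arctan2(T[1,2],T[0,2]))
    t=(zc-jaw_deg+90)%180-90   # tool x down: positive turn lowers yaw
    print("t",o["time_s"],"tcp",p.round(4),"F",np.round(o["force"],1),"grip",round(o["grip_width"],4),"toolx",T[:,0].round(3),"jaw yaw",zc.round(2))
    print("  -> shift",d.round(4),"turn",t.round(2),"q7",o["qpos"][6].round(1))
E
python3 - <<'E'
from h import *
for c in ["side","top"]:
    z=np.load(c+"0.npz");p,d=z["p"],z["d"];m=camera_model(c)
    P=pts(m,d,np.ones(d.shape,bool))
    H=P[(P[:,0]>.556)&(P[:,0]<.652)&(abs(P[:,1]+.093)<.03)&(P[:,2]>.138)&(P[:,2]<.15)]
    f=cv2.fitLine(H[:,:2].astype(np.float32),cv2.DIST_HUBER,0,.01,.01).ravel()
    f=f*np.sign(f[0]) if f[0]<0 else f
    print(c,len(H),"dir",np.degrees(np.arctan2(f[1],f[0])).round(2),"y at .55,.58,.66",[round(float(f[3]+(x-f[2])*f[1]/f[0]),4) for x in (.55,.58,.66)],"z",np.percentile(H[:,2],[50,90]).round(4))
    S=P[(P[:,0]>.55)&(P[:,0]<.71)&(P[:,1]>-.15)&(P[:,1]<-.03)&(P[:,2]>.008)&(P[:,2]<.016)]
    print("  base",cv2.minAreaRect((S[:,:2]*1000).astype(np.float32)),S.mean(0))
    V=P[(abs(P[:,0]-.66)<.03)&(abs(P[:,1]+.082)<.03)&(P[:,2]>.03)&(P[:,2]<.13)]; print("  post",len(V),np.median(V,0).round(4))
plan([.476,-.351,.22],-5)
E
```

```text
side 106 dir 8.6 y at .55,.58,.66 [-0.0992, -0.0947, -0.0826] z [0.1428 0.1454]
  base ((629.9915161132812, -88.34268188476562), (128.51487731933594, 91.3964614868164), 9.086564064025879) [ 0.62266587 -0.0854165   0.01020727]
  post 133 [ 0.6569 -0.0812  0.0823]
top 103 dir 8.51 y at .55,.58,.66 [-0.1032, -0.0987, -0.0867] z [0.1448 0.1481]
  base ((631.5481567382812, -87.89862823486328), (129.09423828125, 122.09202575683594), 9.67271900177002) [ 0.62983575 -0.09001613  0.01145768]
  post 26 [ 0.6574 -0.0825  0.0831]
t 0.4 tcp [ 0.1826 -0.6238  0.2414] F [ 0.3 -1.2  0.5] grip 0.0874 toolx [-0.  0. -1.] jaw yaw -73.68
  -> shift [ 0.0214  0.3583 -0.1793] turn -68.68 q7 -3.3
```

Request:
{"api": "step_arm", "payload": {"deltas": [[1,0.0,0.015,-0.007,-3],[1,0.0,0.05,-0.025,-10],[1,0.002,0.095,-0.048,-18.5],[1,0.004,0.14,-0.07,-27],[1,0.007,0.185,-0.093,-35.5],[1,0.01,0.23,-0.115,-44],[1,0.014,0.275,-0.138,-52.5],[1,0.018,0.315,-0.158,-60.5],[1,0.021,0.345,-0.173,-66],[1,0.021,0.358,-0.179,-68.7],[1,0.021,0.358,-0.179,-68.7],[1,0.021,0.358,-0.179,-68.7]]}}

```text
time_s: 1.9
tool_pos: [0.4745, -0.3535, 0.2205]
tool_rot: [-126.9, 89.9, -132.1]
force: [-0.2, -0.1, 0.1]
grip_width: 0.0871
```

```bash
python3 - <<'E'
from h import *
plan([.476,-.351,.143],-5)
m=camera_model("wrist"); p,d=read_camera("wrist")
P=pts(m,d,np.ones(d.shape,bool))
Q=P[(abs(P[:,0]-.476)<.05)&(abs(P[:,1]+.351)<.05)&(P[:,2]>.135)&(P[:,2]<.16)]
print(len(Q),Q.mean(0) if len(Q) else "", cv2.minAreaRect((Q[:,:2]*1000).astype(np.float32)) if len(Q)>5 else "")
save("w1",p)
E
```

```text
t 1.9 tcp [ 0.4745 -0.3535  0.2205] F [-0.2 -0.1  0.1] grip 0.0871 toolx [-0.001 -0.001 -1.   ] jaw yaw -5.19
  -> shift [0.0775 0.0027 0.0014] turn -0.19 q7 24.4
1437 [ 0.47673496 -0.34840256  0.1465641 ] ((476.68115234375, -350.25640869140625), (48.97117614746094, 15.709989547729492), 84.86001586914062)
```

View pics/w1.png

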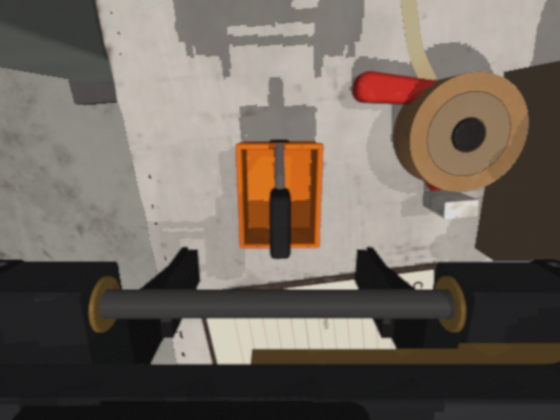

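The wrist picture shows the black grip bar at about (280,222), lined up and centred between the fingers at columns 180 and 375. All three cameras agree within 2 mm, so I'll descend and grip.

Request:
{"api": "step_arm", "payload": {"deltas": [[1,0.01,0.003,0.002,0],[1,0.03,0.003,0.002,0],[1,0.05,0.003,0.002,0],[1,0.067,0.003,0.002,0],[1,0.075,0.003,0.002,0],[1,0.077,0.003,0.002,0],[-1,0.077,0.003,0.002,0],[-1,0.077,0.003,0.002,0],[-1,0.077,0.003,0.002,0],[-1,0.077,0.003,0.002,0],[-1,0.077,0.003,0.002,0],[-1,0.077,0.003,0.002,0]], "newtons": 25}}

```text
time_s: 3.45
tool_pos: [0.4781, -0.3487, 0.1436]
tool_rot: [-97.3, 90.0, -102.3]
force: [-0.4, -0.3, 0.6]
grip_width: 0.035
```

```bash
python3 -c "
from h import *
plan([.476,-.351,.210],-5)"
```

```text
t 3.45 tcp [ 0.4781 -0.3487  0.1436] F [-0.4 -0.3  0.6] grip 0.035 toolx [-0. -0. -1.] jaw yaw -4.98
  -> shift [-0.0664 -0.0025 -0.0019] turn 0.02 q7 22.8
```

Fingers still closing (35 mm); wait some more rows.

Request:
{"api": "step_arm", "payload": {"deltas": [[-1,0,0,0,0],[-1,0,0,0,0],[-1,0,0,0,0],[-1,0,0,0,0],[-1,0,0,0,0],[-1,-0.003,0,0,0],[-1,-0.01,0,0,0],[-1,-0.02,0,0,0],[-1,-0.03,0,0,0],[-1,-0.04,0,0,0],[-1,-0.04,0,0,0]]}}

```text
time_s: 4.82
tool_pos: [0.4788, -0.3491, 0.1849]
tool_rot: [-37.1, 89.9, -42.1]
force: [0.3, -0.2, -2.5]
grip_width: 0.016
```

```bash
python3 -c "
from h import *
plan([.476,-.351,.2055],-5)
plan([.4635,-.1165,.2055],9.3)"
```

```text
t 4.825 tcp [ 0.4788 -0.3491  0.1849] F [ 0.3 -0.2 -2.5] grip 0.016 toolx [ 0.002 -0.002 -1.   ] jaw yaw -4.98
  -> shift [-0.0206 -0.0022 -0.0026] turn 0.02 q7 23.5
t 4.825 tcp [ 0.4788 -0.3491  0.1849] F [ 0.3 -0.2 -2.5] grip 0.016 toolx [ 0.002 -0.002 -1.   ] jaw yaw -4.98
  -> shift [-0.021   0.2303 -0.0354] turn -14.28 q7 23.5
```

Grip holds: 16 mm wide with the basket's weight on the wrist. Now I'll carry it to a point in front of the hook.

Request:
{"api": "step_arm", "payload": {"deltas": [[-1,-0.01,0,0,0],[-1,-0.021,0.01,-0.002,-1],[-1,-0.021,0.035,-0.006,-2.5],[-1,-0.021,0.065,-0.01,-4.5],[-1,-0.021,0.1,-0.015,-6.5],[-1,-0.021,0.135,-0.021,-8.5],[-1,-0.021,0.165,-0.026,-10.5],[-1,-0.021,0.195,-0.03,-12.5],[-1,-0.021,0.218,-0.034,-14],[-1,-0.021,0.23,-0.035,-14.3],[-1,-0.021,0.23,-0.035,-14.3],[-1,-0.021,0.23,-0.035,-14.3]]}}

```text
time_s: 6.32
tool_pos: [0.4632, -0.1177, 0.2045]
tool_rot: [-102.3, 90.0, -93.1]
force: [-0.0, 0.8, -2.8]
grip_width: 0.0159
```

```bash
python3 - <<'E'
from h import *
plan([.5815+.012*.987,-.097+.012*.162,.206],9.3)
ims=[]
for c in ["side","top"]:
    m=camera_model(c);p,d=read_camera(c);ims.append(p);P=pts(m,d,np.ones(d.shape,bool))
    for n,lo,hi in [("rim",.105,.128),("handle",.195,.215)]:
        Q=P[(abs(P[:,0]-.46)<.075)&(abs(P[:,1]+.117)<.075)&(P[:,2]>lo)&(P[:,2]<hi)]
        print(c,n,len(Q),cv2.minAreaRect((Q[:,:2]*1000).astype(np.float32)) if len(Q)>5 else "",np.percentile(Q[:,2],[5,50,95]).round(4) if len(Q) else "")
    H=P[(P[:,0]>.53)&(P[:,0]<.56)&(abs(P[:,1]+.1)<.02)&(P[:,2]>.14)&(P[:,2]<.17)];print(" ball",len(H),H.mean(0) if len(H) else "",H[:,2].max() if len(H) else "")
s=ims[0][120:330,150:430]
save("s1",cv2.resize(s,(800,600)))
E
```

```text
t 6.325 tcp [ 0.4632 -0.1177  0.2045] F [-0.   0.8 -2.8] grip 0.0159 toolx [-0. -0. -1.] jaw yaw 9.22
  -> shift [-0.0015  0.0015  0.132 ] turn -0.08 q7 20.6
side rim 405 ((462.4233093261719, -120.87178802490234), (85.19696044921875, 114.67670440673828), 9.757308006286621) [0.1058 0.1152 0.1198]
side handle 136 ((458.82696533203125, -114.54232788085938), (38.654945373535156, 36.90082931518555), 75.8011245727539) [0.1962 0.2061 0.2129]
 ball 29 [ 0.55034391 -0.09947516  0.1520097 ] 0.1603354233675418
top rim 48 ((466.7880554199219, -68.52194213867188), (11.746196746826172, 61.407527923583984), 85.79328918457031) [0.1107 0.1172 0.1245]
top handle 0  
 ball 0
```

View pics/s1.png

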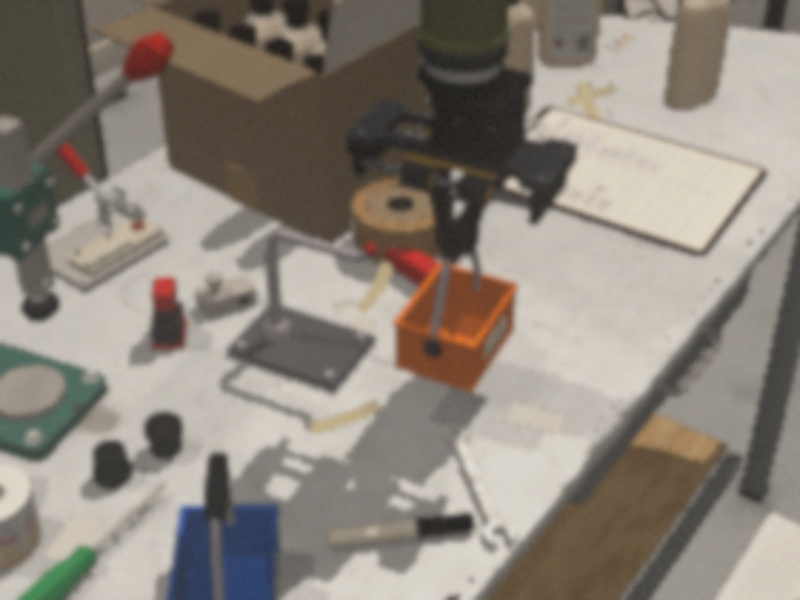

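The side view shows the basket at about (455,325), level, and in front of the hook bar, which runs from (270,240) to (370,255) with its red ball at its right end. The handle window faces the hook. Before sliding in I'll check the press clearance.

```bash
python3 - <<'E'
from h import *
for c in ["side","top"]:
    z=np.load(c+"0.npz");d=z["d"];P=pts(camera_model(c),d,np.ones(d.shape,bool))
    for lo,hi in [(.18,.3),(.3,.5),(.5,.9)]:
        Q=P[(P[:,0]>.5)&(P[:,0]<.72)&(P[:,1]>-.2)&(P[:,1]<.15)&(P[:,2]>lo)&(P[:,2]<hi)]
        print(c,lo,len(Q),np.percentile(Q,[1,50,99],axis=0).round(3).tolist() if len(Q)>3 else Q)
E
```

```text
side 0.18 0 []
side 0.3 360 [[0.62, 0.053, 0.32], [0.644, 0.074, 0.393], [0.719, 0.086, 0.417]]
side 0.5 0 []
top 0.18 0 []
top 0.3 240 [[0.622, 0.047, 0.333], [0.644, 0.065, 0.41], [0.718, 0.081, 0.422]]
top 0.5 0 []
```

The press knob is at about (0.64, 0.05, 0.40). That clears the wrist at y = -0.095 by more than 0.1 m, so I'll slide in slowly.

Request:
{"api": "step_arm", "payload": {"deltas": [[-1,-0.001,0.003,0.005,0],[-1,-0.001,0.003,0.016,0],[-1,-0.001,0.003,0.03,0],[-1,-0.001,0.003,0.045,0],[-1,-0.001,0.003,0.06,0],[-1,-0.001,0.003,0.075,0],[-1,-0.001,0.003,0.09,0],[-1,-0.001,0.003,0.105,0],[-1,-0.001,0.003,0.118,0],[-1,-0.001,0.003,0.128,0],[-1,-0.001,0.003,0.132,0],[-1,-0.001,0.003,0.132,0]]}}

```text
time_s: 7.92
tool_pos: [0.593, -0.0921, 0.2055]
tool_rot: [167.7, 90.0, 177.0]
force: [-0.1, 0.1, -2.3]
grip_width: 0.0163
```

```bash
python3 - <<'E'
from h import *
plan([.5935,-.095,.1745],9.3)
p,d=read_camera("side");save("s2",cv2.resize(p[140:290,180:380],(800,600),interpolation=cv2.INTER_CUBIC))
E
```

```text
t 7.925 tcp [ 0.593  -0.0921  0.2055] F [-0.1  0.1 -2.3] grip 0.0163 toolx [-0.  0. -1.] jaw yaw 9.33
  -> shift [ 0.031 -0.003  0.   ] turn 0.03 q7 7.6
```

View pics/s2.png

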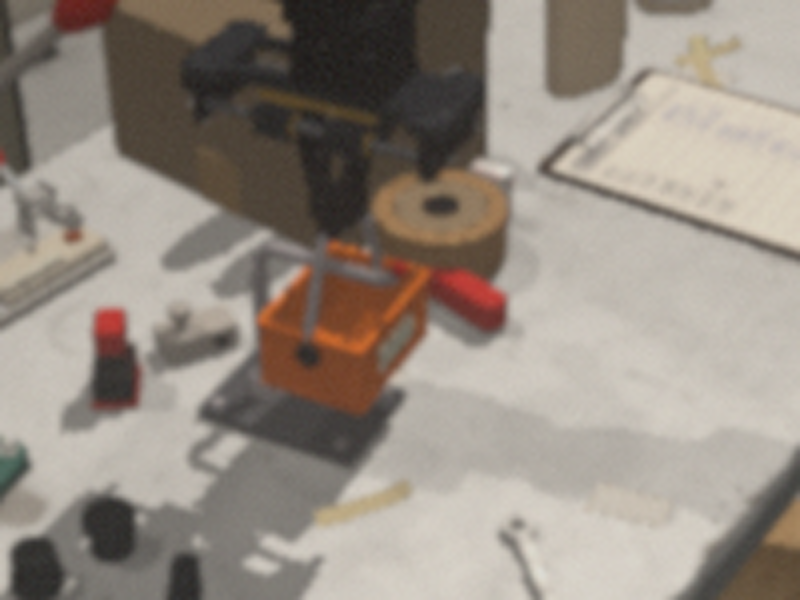

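The hook bar, from (265,255) to (400,275), passes behind the near leg at (318,290) and under the grip, so it is in the window. No contact force. Lowering onto it.

Request:
{"api": "step_arm", "payload": {"deltas": [[-1,0.004,0,0,0],[-1,0.01,0,0,0],[-1,0.016,0,0,0],[-1,0.022,0,0,0],[-1,0.027,0,0,0],[-1,0.03,0,0,0],[-1,0.031,0,0,0],[-1,0.031,0,0,0]]}}

```text
time_s: 8.98
tool_pos: [0.5931, -0.0921, 0.1746]
tool_rot: [-35.9, 90.0, -26.5]
force: [-0.3, 0.7, -2.4]
grip_width: 0.0159
```

Not yet carrying; lowering in 1 mm steps.

Request:
{"api": "step_arm", "payload": {"deltas": [[-1,0.001,0,0,0],[-1,0.001,0,0,0],[-1,0.002,0,0,0],[-1,0.002,0,0,0]]}}

```text
time_s: 9.48
tool_pos: [0.5932, -0.0921, 0.1731]
tool_rot: [-49.4, 90.0, -40.1]
force: [-1.2, -0.4, 1.1]
grip_width: 0.016
```

The hook now takes the weight (+1.1 N). Opening only partly, to about 28 mm, to keep clear of the ball, then straight up.

Request:
{"api": "step_arm", "payload": {"deltas": [[-0.35,0,0,0,0],[-0.35,0,0,0,0],[-0.35,0,0,0,0],[-0.35,0,0,0,0],[-0.35,0,0,0,0]]}}

```text
time_s: 10.1
tool_pos: [0.593, -0.0922, 0.1725]
tool_rot: [-83.3, 90.0, -74.0]
force: [-0.2, 0.0, 0.2]
grip_width: 0.0282
```

```bash
python3 - <<'E'
from h import *
plan([.5935,-.095,.1745],9.3)
p,d=read_camera("side");save("s3",cv2.resize(p[140:290,180:380],(800,600),interpolation=cv2.INTER_CUBIC))
E
```

```text
t 10.1 tcp [ 0.593  -0.0922  0.1725] F [-0.2  0.   0.2] grip 0.0282 toolx [ 0. -0. -1.] jaw yaw 9.32
  -> shift [-0.002  -0.0029 -0.    ] turn 0.02 q7 6.8
```

View pics/s3.png

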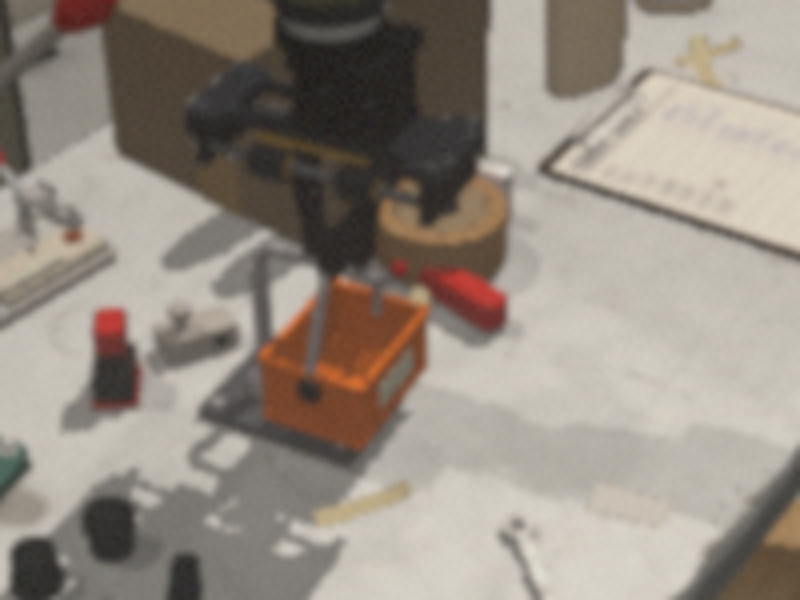

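The basket hangs level on the hook at about (345,365), with the red ball visible at (400,268) in front of the handle. The fingers are free (force about 0). Going straight up.

Request:
{"api": "step_arm", "payload": {"deltas": [[-0.35,-0.006,0,0,0],[-0.35,-0.016,0,0,0],[-0.35,-0.03,0,0,0],[-0.35,-0.05,0,0,0],[-0.35,-0.075,0,0,0],[-0.35,-0.1,0,0,0],[-0.35,-0.12,0,0,0],[-0.35,-0.13,0,0,0],[-0.35,-0.13,0,0,0],[-0.35,-0.13,0,0,0]]}}

```text
time_s: 11.4
tool_pos: [0.5926, -0.0922, 0.3018]
tool_rot: [167.4, 89.9, 176.7]
force: [1.1, -0.3, 0.8]
grip_width: 0.0281
```

```bash
cat > chk.py <<'E'
from h import *
plan([.5935,-.095,.3],9.3)
for c in ["side","wrist"]:
    m=camera_model(c);p,d=read_camera(c);P=pts(m,d,np.ones(d.shape,bool))
    for n,x,y,lo,hi in [("orange bar",.593,-.095,.168,.19),("orange rim",.593,-.095,.073,.095),("blue bar",.477,.198,.138,.16)]:
        r=.075 if "rim" in n else .04
        Q=P[(abs(P[:,0]-x)<r)&(abs(P[:,1]-y)<r)&(P[:,2]>lo)&(P[:,2]<hi)]
        if len(Q)>9: print(c,n,len(Q),np.round(cv2.minAreaRect((Q[:,:2]*1000).astype(np.float32))[0],1),np.round(cv2.minAreaRect((Q[:,:2]*1000).astype(np.float32))[1],1),np.percentile(Q[:,2],[5,50,95]).round(4))
    if c=="side": s=cv2.resize(p[140:290,180:380],(520,390))
    else: s=np.hstack([s[:,:400],cv2.resize(p,(400,300))[:0+300][:, :]]) if 0 else s; 
import sys; save(sys.argv[1],s)
E
python3 chk.py s4
```

```text
t 11.4 tcp [ 0.5926 -0.0922  0.3018] F [ 1.1 -0.3  0.8] grip 0.0281 toolx [-0.001  0.    -1.   ] jaw yaw 9.31
  -> shift [ 0.0018 -0.0029  0.0004] turn 0.01 q7 9.1
side orange bar 81 [591.2 -95.3] [15.2 50.9] [0.1695 0.1749 0.1781]
side orange rim 410 [608.6 -91.1] [116.3 114. ] [0.0742 0.083  0.0893]
side blue bar 135 [476.5 199.2] [16.3 50. ] [0.1399 0.1461 0.1484]
wrist orange bar 965 [593.7 -94.6] [15.4 50.4] [0.1736 0.1768 0.1783]
wrist orange rim 1778 [608. -91.] [114.4 109. ] [0.0766 0.0865 0.0883]
```

View pics/s4.png

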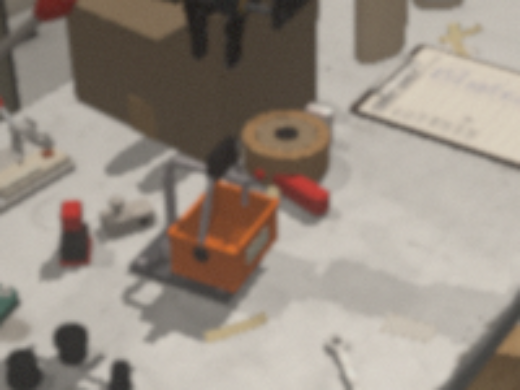

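It hangs free: bar top at 0.177, so the grip centre is 16 mm above the hook point, about 12 mm behind it and centred. I'll let it settle for a second and check once more.

Request:
{"api": "step_arm", "payload": {"deltas": [[-0.35,-0.01,0,0,0],[-0.35,-0.02,0,0,0],[-0.35,-0.02,0,0,0],[-0.35,-0.02,0,0,0],[-0.35,-0.02,0,0,0],[-0.35,-0.02,0,0,0],[-0.35,-0.02,0,0,0],[-0.35,-0.02,0,0,0]]}}

```text
time_s: 12.5
tool_pos: [0.593, -0.0921, 0.3224]
tool_rot: [163.7, 90.0, 173.0]
force: [0.2, -0.5, 0.7]
grip_width: 0.0285
```

```bash
python3 chk.py s5 && python3 -c "
from cell import env; print(env.sign_off())"
```

```text
t 12.5 tcp [ 0.593  -0.0921  0.3224] F [ 0.2 -0.5  0.7] grip 0.0285 toolx [-0.  0. -1.] jaw yaw 9.32
  -> shift [ 0.0224 -0.0029  0.    ] turn 0.02 q7 9.2
side orange bar 76 [590.4 -95. ] [14.9 51.4] [0.1693 0.1756 0.1785]
side orange rim 415 [607.7 -92. ] [116.2 113.9] [0.0738 0.083  0.0896]
side blue bar 138 [476.7 198.5] [15.8 53.4] [0.1395 0.1457 0.1482]
wrist orange bar 820 [593.1 -93.7] [16.  48.6] [0.174  0.1769 0.1783]
wrist orange rim 1572 [608.1 -90.8] [114.9 109.4] [0.0768 0.0865 0.0884]
the job is handed in; nothing more can be done
None
```

The orange basket now hangs by its handle on the hook of the steel stand, and I handed the job in at about 12.6 s of the 48 s allowed. The hand-in gives no verdict, so the result rests on my own checks.

I gripped the bar from above, slid the handle over the ball and lowered it until the hook took the weight. I then opened the fingers only to 28 mm to clear the ball and withdrew straight up.

- **Orange basket:** the grip centre is about 16 mm above the hook point, about 10–12 mm behind it, and within about 3 mm sideways. It was steady over the last second, with bar positions from the side and wrist cameras 1–3 mm apart.
- **Lean:** I judged it level from the side picture and the rim heights; I did not measure an angle. The rim fit in the last checks gave a box larger than the bin with its centre about 16 mm off. I put that down to the stand's post falling in the same measuring window and did not use it.
- **Blue basket:** within about 2 mm of where it started.
- **Arm:** well clear at 0.32 m height, and the wrist force reads about zero.

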